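# Unstack the reagent jars into their spill dishes

## Task

Reagent jars must not be kept stacked in the fume hood: take the stack apart and stand each of the four jars (the three stacked ones and the one beside them) upright in the middle of the steel spill dish of its own shape and size, flat on the dish's floor. Set the jars down gently, do not drop or tip any, and leave the two dropper bottles among the dishes standing where they are.

Things in the scene. Friction and masses are not known exactly. Their poses are not given: they have to be found in the camera images.
- jar_large_center (a point): Large round amber glass jar with a flat round white screw cap, 60 mm tall (straight-sided body 46 mm, cap 14 mm); point: centre of the jar, 30 mm above its underside; z up. Body 64 mm across, cap 54 mm; about 0.24 kg. It either is the bottom of the three-high stack or stands alone (the square jar is then the other).
- jar_square_center (a point): Square amber glass jar with a flat round white screw cap, 60 mm tall (straight-sided body 46 mm, cap 14 mm); point: centre of the jar, 30 mm above its underside; z up. Body 58 x 58 mm with its flat faces across x and y, round cap 50 mm across; about 0.25 kg. It either is the bottom of the three-high stack or stands alone.
- jar_medium_center (a point): Medium round amber glass jar with a flat round white screw cap, 60 mm tall (straight-sided body 46 mm, cap 14 mm); point: centre of the jar, 30 mm above its underside; z up. Body 46 mm across, cap 38 mm; about 0.13 kg. Middle of the stack: stands on the cap of the bottom jar, up to 5 mm off its centre.
- jar_small_center (a point): Small round amber glass jar with a flat round white screw cap, 60 mm tall (straight-sided body 46 mm, cap 14 mm); point: centre of the jar, 30 mm above its underside; z up. Body 30 mm across, cap 24 mm; about 0.06 kg. Top of the stack: stands on the cap of the medium jar, up to 5 mm off its centre.
- dish_large: Large round steel spill dish with a dark rim, fixed to the bench, open on top: floor 3 mm thick, rim 9 mm above the bench and 3 mm thick; origin: centre of its underside, on the bench; z up. 84 mm across inside, 90 mm outside: 10 mm of room all round the large jar, which when seated has its centre 33 mm above this origin.
- dish_medium: Medium round steel spill dish with a dark rim, fixed to the bench, open on top: floor 3 mm thick, rim 9 mm above the bench and 3 mm thick; origin: centre of its underside, on the bench; z up. 66 mm across inside, 72 mm outside: 10 mm of room all round the medium jar, which when seated has its centre 33 mm above this origin.
- dish_small: Small round steel spill dish with a dark rim, fixed to the bench, open on top: floor 3 mm thick, rim 9 mm above the bench and 3 mm thick; origin: centre of its underside, on the bench; z up. 50 mm across inside, 56 mm outside: 10 mm of room all round the small jar, which when seated has its centre 33 mm above this origin.
- dish_square: Square steel spill dish with a dark rim, fixed to the bench, open on top: floor 3 mm thick, rim 9 mm above the bench and 3 mm thick; origin: centre of its underside, on the bench; z up. 78 x 78 mm inside, 84 x 84 mm outside, sides along its x and y: 10 mm of room all round the square jar when their sides are about parallel (a jar turned near 45 degrees does not fit); the seated jar has its centre 33 mm above this origin.
- dropper0_center (a point): Bystander: pale plastic dropper bottle with a white collar and red tip, 32 mm across, 82 mm tall, loose and upright among the dishes; point: on its axis 40 mm above the bench. Not to be moved.
- dropper1_center (a point): Bystander: pale plastic dropper bottle with a white collar and red tip, 32 mm across, 82 mm tall, loose and upright among the dishes; point: on its axis 40 mm above the bench. Not to be moved.
There are look-alikes about, which are no part of the job. Leave any orange look-alike of the dish_small alone. What is shaped like the part that bears jar_small_center but green is not meant.

How it is judged (in metres and radians):
At the end, for the whole second after the job is handed in: Each jar stands in the dish of its own shape and size: its centre within 13 mm of the dish's centre seen from above, its underside on the dish's floor (centre 30 to 36 mm above the dish's underside), within 0.06 rad of upright, released and at rest (horizontal distance between jar_large_center and dish_large below 0.013 m and z of jar_large_center in the frame of dish_large between 0.03 and 0.036 m and angle between each of jar_large_center, jar_square_center, jar_medium_center, jar_small_center's own z axis and vertical below 0.06 rad and linear speed of each of jar_large, jar_square, jar_medium, jar_small below 0.02 m/s and horizontal distance between jar_square_center and dish_square below 0.013 m and z of jar_square_center in the frame of dish_square between 0.03 and 0.036 m and horizontal distance between jar_medium_center and dish_medium below 0.013 m and z of jar_medium_center in the frame of dish_medium between 0.03 and 0.036 m and horizontal distance between jar_small_center and dish_small below 0.013 m and z of jar_small_center in the frame of dish_small between 0.03 and 0.036 m); the robot touches nothing.
It fails at once if a jar is tipped over (angle between any of jar_large_center, jar_square_center, jar_medium_center, jar_small_center's own z axis and vertical above 0.6 rad).
It fails at once if a jar is dropped or thrown (it moves faster than 0.6 m/s with no finger on it) ((linear speed of jar_large above 0.6 m/s and contact force between jar_large and the fingers below 0.05 N) or (linear speed of jar_square above 0.6 m/s and contact force between jar_square and the fingers below 0.05 N) or (linear speed of jar_medium above 0.6 m/s and contact force between jar_medium and the fingers below 0.05 N) or (linear speed of jar_small above 0.6 m/s and contact force between jar_small and the fingers below 0.05 N)).
It fails at once if a dropper bottle is shifted by more than 25 mm or knocked over (distance of any of dropper0_center, dropper1_center from where it was at the start of the episode above 0.025 m or angle between any of dropper0_center, dropper1_center's own z axis and vertical above 0.5 rad).
It also fails if it takes over 99 s, if anything falls off the work surface, if the arm or the gripper's body presses on something with over 40 N, if the wrist force passes 120 N, or if a joint passes its speed limit or range.

## Robot

A 6-joint arm with a two-finger parallel gripper is mounted at the origin on the work surface. World frame = base frame: x ahead of the robot, y to its left, z up, the work surface at z = 0. Lengths are in mm, angles in degrees, forces in N, time in s.
With the tool pointing down it reaches from about 300 to 850 mm from the base axis. Payload 4.2 kg.
Tool frame: the origin (TCP) lies midway between the tips of the shut fingers; the grasp point (between the pads) lies 19 mm behind it (env.tcp_to_grasp is the distance from the TCP to the grasp point, in mm); z points along the fingers, x is the direction in which the jaws open and shut, and the axes are right-handed (so a half turn about z gives the same grasp; the last joint's range is limited). The gripper opens to 91 mm and grips with 3 to 60 N. Pads are 32 mm wide; open, the fingers measure 118 mm over their backs; the gripper's body (76 mm by 178 mm) begins 60 mm behind the grasp point.
Start: joints at [63.197, 18.312, 89.639, -0, 72.044, -1.146], TCP at [248.97, 518.321, 213.976] pointing down, gripper open.
Joint ranges: [-177.97, 177.97], [-48.28, 115.42], [12.27, 149.76], [-77.06, 257.06], [2.81, 150.46], [-146.56, 146.56]. Speed limits (degrees/s): [147.25, 147.25, 180, 180, 180, 180].

## Interface

Orientations are given as [roll, pitch, yaw] about the fixed x, y, z axes, in that order (R = Rz(yaw) Ry(pitch) Rx(roll)).
In Python, from workcell import env gives the robot as it stands.
- The arm moves only by the tool drive_tool, never from a script. Its argument "motion" is a list of rows, each a list of 2 entries, a list of its own where there are three numbers: the shift along the world's x, y, z in m, then the turn, a rotation vector about the world's x, y, z in rad. In form: [[[dx, dy, dz], [wx, wy, wz]], ...]. A call has exactly 10 rows; each row shifts and turns the commanded pose from where the row before left it; what a row does not reach is not made up. A row lasts 1/12 s, in which the tool goes at most 41.7 mm and 7.16 degrees, less where a joint would pass 70% of its speed; a pose out of reach is approached as far as the arm can. A call is refused whole if a number of a shift passes 0.0417 or a number of a turn 0.125, either way. A call with a gripper value outside its range is refused whole. "claw" is the opening, from 0 (shut) to 1 (fully open), set as the call begins (left out, the last holds). The fingers move at their own pace and stop on an object; "force" is the grip in N (left out, the last holds). Time passes only in rows, so rows that do not move let the fingers close, or fill a call up. It gives the time, the measured TCP pose, the force and the opening at its end, in the units of the state.
- env.state(): the state, without advancing time (a new reading comes with each control period).
- env.grab_frame(name): name is "side" or "top"; returns the picture (400x640x3 uint8, red, green, blue); there is no depth.
- env.camera_params(name): a dict with "fov_y" (degrees; the focal length in pixels is half the picture's height over the tangent of half this angle, whatever the lens; pixels are square), "cx", "cy" (the principal point, pixels), "pose" (4x4, takes a point from camera to world coordinates). Camera axes: x right, y down, z forward; pixel columns grow to the right and rows downward; lengths in mm; the calibration is good to about 2 mm. A picture is of the moment at which its call begins. camera_params takes no time and is no camera call.
- env.job_done(): hands the job in, once; it reports no verdict.
The state is a dict: "time_s": time; "qpos": joint angles; "qvel": joint speeds; "effort": joint torques, N m; "ee_pos": TCP position; "ee_rot": TCP orientation; "force": force on the tool from outside, world axes, zero at the start; "torque": the same for the moment, N m; "gripper_width": finger opening in mm.
Only numpy, scipy, OpenCV 4.12 (cv2) and the standard library are available. Lean on these libraries where they do the work, as an engineer would, in place of code of your own. Each camera call takes 0.05 s, during which the arm holds its last target.

## Working session

There is one attempt and no reset: what is moved stays moved. The work goes in short steps, Python scripts to look and compute and a tool call to move; the robot and the scene stay as the last step left them, time stands still between calls to the robot, and variables do not carry over. Pictures are saved under pics/ and viewed, and the job is handed in when it is done.

Besides the shell and the picture viewer there is one more tool, called after ">>>" by a JSON object that holds its "api" and its "payload". drive_tool: Moves the arm, as the interface text tells. Its arguments: {"type":"object","properties":{"motion":{"type":"array","items":{"type":"array"}},"claw":{"type":"number"},"force":{"type":"number"}},"required":["motion"]}

```bash
mkdir -p pics; ls; python3 - <<'E'
from workcell import env
import cv2
print(env.state())
for n in("side","top"):
    p=env.camera_params(n);print(n,p)
    cv2.imwrite(f"pics/{n}0.png",env.grab_frame(n)[:,:,::-1])
E
```

```text
pics
{'time_s': 0.0, 'qpos': array([ 6.31953559e+01,  1.83507422e+01,  8.97045260e+01, -1.73761967e-03,
        7.20440304e+01, -1.14497025e+00]), 'qvel': array([ 0.11063473, -0.02689953, -0.04195534, -0.02735212,  0.04612273,
        0.07315471]), 'effort': array([-1.22574693e-03, -4.12453866e+01, -2.31970024e+01,  7.25435000e-02,
        4.56866424e-02, -1.18841376e-04]), 'ee_pos': array([248.76645775, 517.85496102, 213.14203121]), 'ee_rot': array([-1.79999668e+02,  9.93117859e-02,  6.43408636e+01]), 'force': array([1.51371548, 0.40731662, 0.30511162]), 'torque': array([ 0.06142961,  0.00581274, -0.00753501]), 'gripper_width': 91.10748801787251}
side {'fov_y': 48.013549102566145, 'cx': 317.47405612305516, 'cy': 196.43241036575745, 'pose': array([[ 6.98109779e-01, -4.00236325e-01,  5.93678044e-01,
        -1.99758392e+01],
       [-7.15733498e-01, -4.12325350e-01,  5.63660683e-01,
        -5.12982055e+02],
       [ 1.91910271e-02, -8.18412298e-01, -5.74310904e-01,
         6.51220641e+02],
       [ 0.00000000e+00,  0.00000000e+00,  0.00000000e+00,
         1.00000000e+00]])}
top {'fov_y': 57.87584600005967, 'cx': 316.9408725213444, 'cy': 200.6062916096046, 'pose': array([[ 3.78875961e-03, -9.93211296e-01,  1.16262489e-01,
         4.06647332e+02],
       [-9.99965454e-01, -2.90279735e-03,  7.78873408e-03,
         1.21335434e+01],
       [-7.39837223e-03, -1.16287982e-01, -9.93187983e-01,
         1.02283648e+03],
       [ 0.00000000e+00,  0.00000000e+00,  0.00000000e+00,
         1.00000000e+00]])}
```

View pics/side0.png

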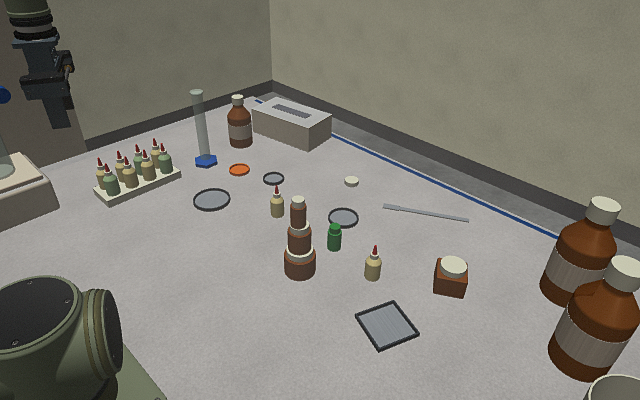

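View pics/top0.png

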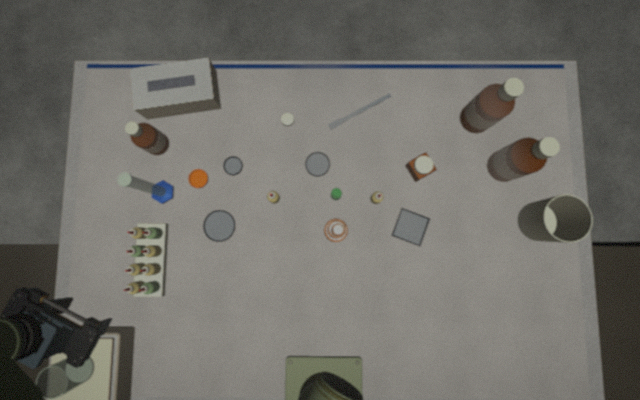

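```bash
python3 - <<'E'
import cv2
t=cv2.imread("pics/top0.png");s=cv2.imread("pics/side0.png")
cv2.imwrite("pics/t1.png",cv2.resize(t[140:260,180:450],None,fx=2.95,fy=2.95,interpolation=cv2.INTER_CUBIC))
cv2.imwrite("pics/s1.png",cv2.resize(s[150:360,180:490],None,fx=2.5,fy=2.5,interpolation=cv2.INTER_CUBIC))
E
```

```text
(no output)
```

View pics/t1.png

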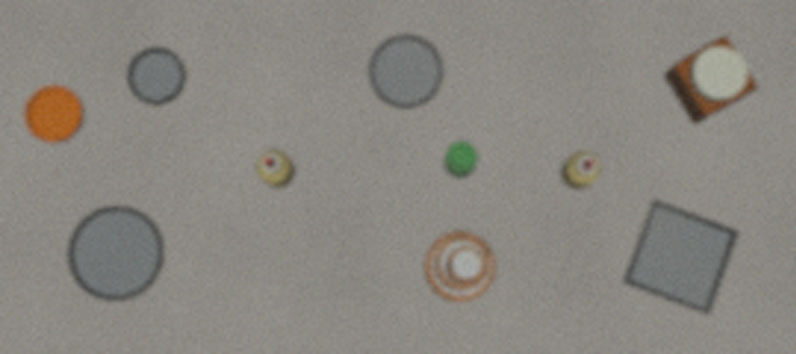

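View pics/s1.png

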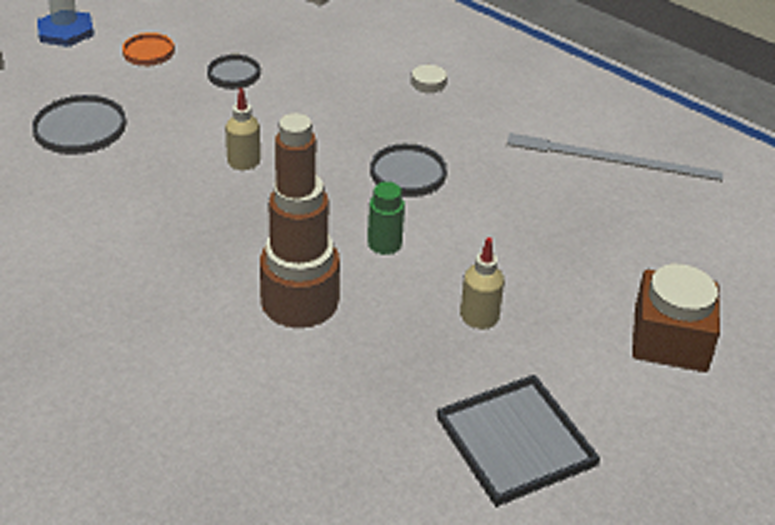

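```bash
cat > h.py <<'E'
import numpy as np, cv2, json
from workcell import env
def P(n):
    p=env.camera_params(n); f=200/np.tan(np.radians(p["fov_y"])/2); return f,p["cx"],p["cy"],np.array(p["pose"])
def ray(n,u,v):
    f,cx,cy,T=P(n); d=T[:3,:3]@np.array([(u-cx)/f,(v-cy)/f,1]); return T[:3,3],d/np.linalg.norm(d)
def atz(n,u,v,z):
    o,d=ray(n,u,v); return o+d*(z-o[2])/d[2]
def proj(n,X):
    f,cx,cy,T=P(n); X=(np.atleast_2d(X)-T[:3,3])@T[:3,:3]; return np.c_[f*X[:,0]/X[:,2]+cx,f*X[:,1]/X[:,2]+cy]
def tri(a,b):
    (o1,d1),(o2,d2)=ray("top",*a),ray("side",*b)
    A=np.stack([d1,-d2],1); t=np.linalg.lstsq(A,o2-o1,rcond=None)[0]
    p,q=o1+t[0]*d1,o2+t[1]*d2; return (p+q)/2,np.linalg.norm(p-q)
def circ(c,z,r,n=48):
    a=np.linspace(0,2*np.pi,n); return np.c_[c[0]+r*np.cos(a),c[1]+r*np.sin(a),0*a+z]
def sq(c,z,h,yaw):
    a=np.radians(yaw)+np.pi/4+np.arange(5)*np.pi/2; r=h*2**.5
    return np.c_[c[0]+r*np.cos(a),c[1]+r*np.sin(a),0*a+z]
E
python3 - <<'E'
from h import *
tc=lambda x,y:(180+(x+.5)/2.95-.5,140+(y+.5)/2.95-.5)
sc=lambda x,y:(180+(x+.5)/2.5-.5,150+(y+.5)/2.5-.5)
F={"dsmall":((157,76),(234,70.5),9),"dmed":((405,71),(408.5,168),9),"dlarge":((116,253),(80,123.5),9),
"sq1":((655,201),(533,378),9),"sq2":((737,233),(598,460),9),"sq3":((709,312),(498,502),9),"sq4":((626,282),(440,411),9),
"capS":((467,264),(296,123),180),"capSq":((721,73),(685,282),60),
"drL":((269,162),(241,88),82),"drR":((587,164),(488,239),82)}
for k,(a,b,z) in F.items():
    a=tc(*a);b=sc(*b);p,e=tri(a,b)
    print(k,p.round(1),round(e,1),"top@z",atz("top",*a,z)[:2].round(1),"side@z",atz("side",*b,z)[:2].round(1))
E
```

```text
dsmall [626.1 262.4   4.8] 1.8 top@z [625.9 260.8] side@z [621.2 257.9]
dmed [632.1  20.7   4.5] 0.7 top@z [631.3  20.4] side@z [627.2  17.2]
dlarge [454.2 296.5   3.5] 1.2 top@z [454.4 294.6] side@z [449.7 290. ]
sq1 [ 505.4 -218.5    4.7] 1.9 top@z [ 505.7 -218.2] side@z [ 501.1 -219.9]
sq2 [ 475.4 -296.     5.7] 0.6 top@z [ 475.4 -295.2] side@z [ 472.6 -296.9]
sq3 [ 400.1 -267.2    3.5] 2.0 top@z [ 400.9 -266.5] side@z [ 395.8 -268.7]
sq4 [ 428.9 -189.7    6.6] 0.3 top@z [ 428.7 -189.1] side@z [ 427.3 -190.9]
capS [438.3 -30.1 178.4] 1.0 top@z [438.7 -30.4] side@z [436.4 -31.5]
capSq [ 618.1 -268.9   62.7] 0.4 top@z [ 618.8 -269.8] side@z [ 620.7 -267.6]
drL [531.7 140.6  84.2] 1.0 top@z [532.4 140.6] side@z [533.4 143.5]
drR [ 532.2 -143.1   79.7] 1.6 top@z [ 531.3 -142.1] side@z [ 530.7 -145. ]
```

```bash
cat > ov.py <<'E'
from h import *
def overlay(src,n,shapes,crop,k,out):
    im=cv2.imread(src); x0,y0,x1,y1=crop
    im=cv2.resize(im[y0:y1,x0:x1],None,fx=k,fy=k,interpolation=cv2.INTER_CUBIC)
    for X,col in shapes:
        q=((proj(n,X)-[x0,y0]+.5)*k-.5)
        cv2.polylines(im,[np.round(q*8).astype(np.int32).reshape(-1,1,2)],False,col,1,cv2.LINE_AA,3)
    cv2.imwrite(out,im)
E
cat > m.py <<'E'
from ov import *
G=(0,255,0);Y=(0,255,255);M=(255,0,255)
def shapes(d):
    S=[]
    for c,r in ((d['ds'],28),(d['dm'],36),(d['dl'],45)): S.append((circ(c,9,r),G))
    S.append((sq(d['dq'],9,42,d['dqy']),G))
    for c,z,rb,rc in ((d['js'],120,15,12),(d['jm'],60,23,19),(d['jl'],0,32,27)):
        S+= [(circ(c,z+46,rb),Y),(circ(c,z,rb),Y),(circ(c,z+60,rc),M)]
    S+=[(sq(d['jq'],46,29,d['jqy']),Y),(sq(d['jq'],0,29,d['jqy']),Y),(circ(d['jq'],60,25),M)]
    for c in (d['d0'],d['d1']): S.append((circ(c,0,16),M))
    return S
E
python3 - <<'E'
from m import *
d=dict(ds=(624,259),dm=(629,19),dl=(452,292),dq=(451,-243),dqy=-21,js=(438,-31),jm=(438,-30),jl=(438,-30),jq=(619,-269),jqy=30,d0=(532,141),d1=(531,-143))
S=shapes(d)
overlay("pics/top0.png","top",S,(180,140,315,260),5.8,"pics/o1.png")
overlay("pics/top0.png","top",S,(310,140,445,260),5.8,"pics/o2.png")
overlay("pics/side0.png","side",S,(180,160,340,285),4.8,"pics/o3.png")
overlay("pics/side0.png","side",S,(320,195,480,360),3.6,"pics/o4.png")
E
```

```text
(no output)
```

View pics/o1.png

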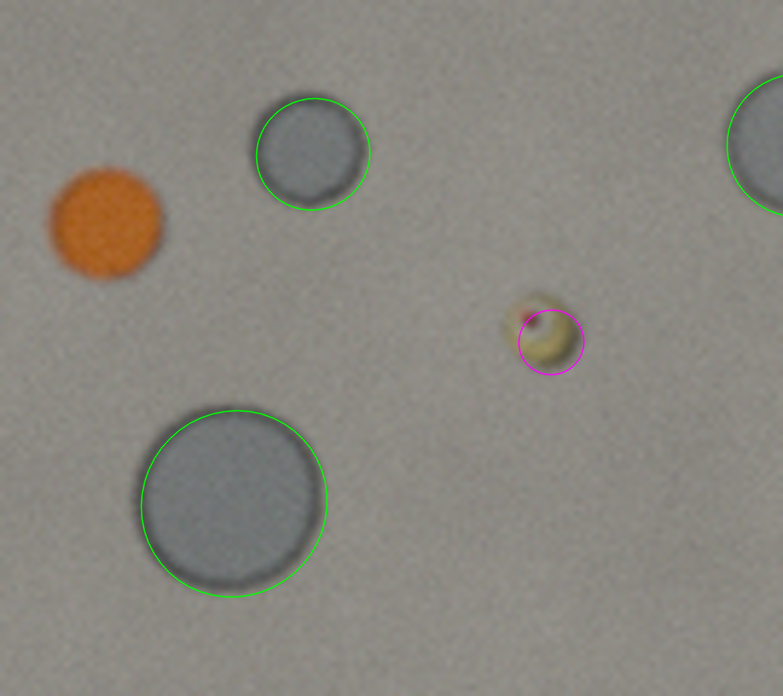

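View pics/o2.png

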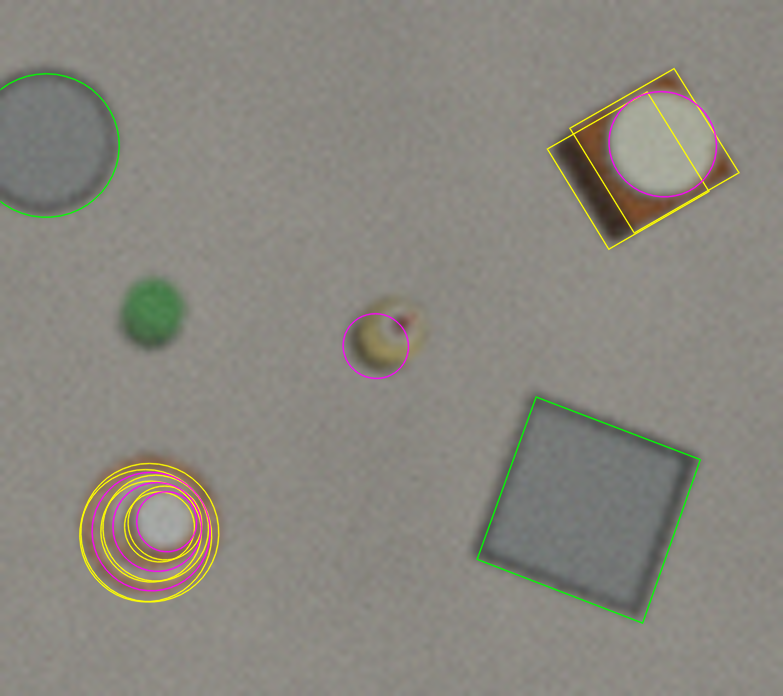

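View pics/o3.png

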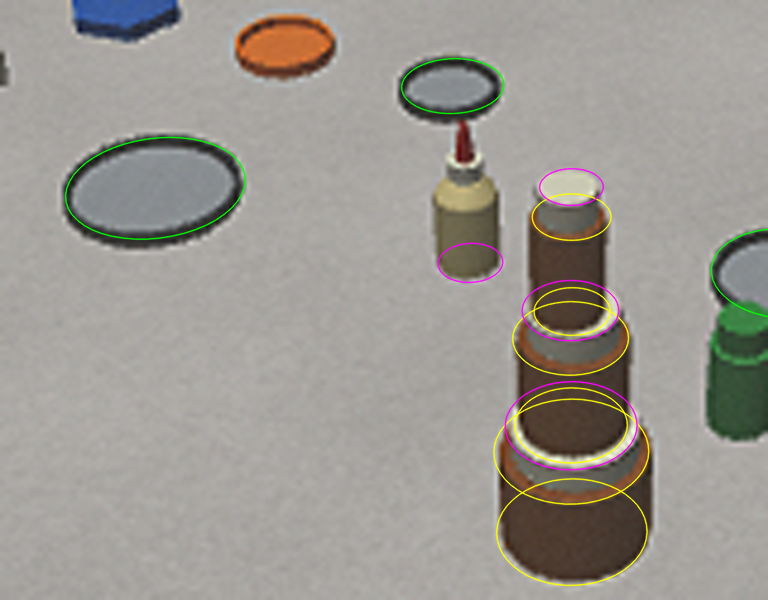

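View pics/o4.png

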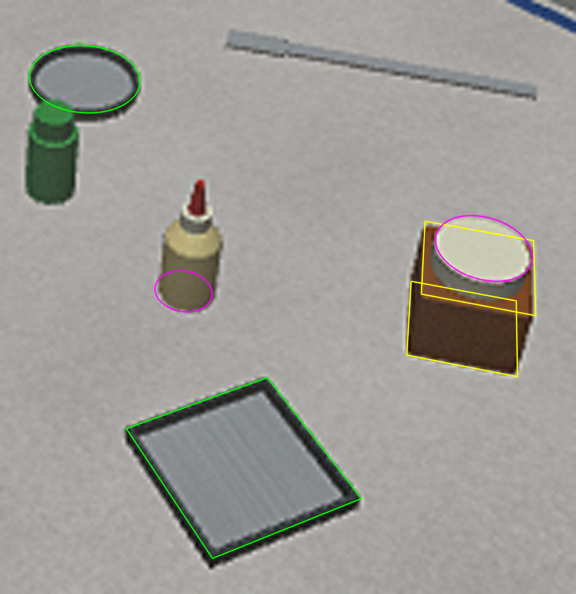

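>>> {"api": "drive_tool", "payload": {"motion": [[[0.0094, -0.0274, 0.0005], [0, 0, 0]], [[0.0094, -0.0274, 0.0005], [0, 0, 0]], [[0.0094, -0.0274, 0.0005], [0, 0, 0]], [[0.0094, -0.0274, 0.0005], [0, 0, 0]], [[0.0094, -0.0274, 0.0005], [0, 0, 0]], [[0.0094, -0.0274, 0.0005], [0, 0, 0]], [[0.0094, -0.0274, 0.0005], [0, 0, 0]], [[0.0094, -0.0274, 0.0005], [0, 0, 0]], [[0.0094, -0.0274, 0.0005], [0, 0, 0]], [[0.0094, -0.0274, 0.0005], [0, 0, 0]]], "claw": 1, "force": 15}}

```text
time_s: 0.93
ee_pos: [342.9, 242.8, 218.7]
ee_rot: [-180.0, 0.0, 64.4]
force: [0.9, -1.2, -0.4]
gripper_width: 91.4
```

>>> {"api": "drive_tool", "payload": {"motion": [[[0.0094, -0.0274, 0.0005], [0, 0, 0]], [[0.0094, -0.0274, 0.0005], [0, 0, 0]], [[0.0094, -0.0274, 0.0005], [0, 0, 0]], [[0.0094, -0.0274, 0.0005], [0, 0, 0]], [[0.0094, -0.0274, 0.0005], [0, 0, 0]], [[0.0094, -0.0274, 0.0005], [0, 0, 0]], [[0.0094, -0.0274, 0.0005], [0, 0, 0]], [[0.0094, -0.0274, 0.0005], [0, 0, 0]], [[0.0094, -0.0274, 0.0005], [0, 0, 0]], [[0.0094, -0.0274, 0.0005], [0, 0, 0]]]}}

```text
time_s: 1.77
ee_pos: [436.9, -31.1, 223.8]
ee_rot: [-180.0, -0.0, 64.3]
force: [0.6, 0.8, 1.3]
gripper_width: 91.2
```

>>> {"api": "drive_tool", "payload": {"motion": [[[0, 0, -0.005], [0, 0, 0]], [[0, 0, -0.005], [0, 0, 0]], [[0, 0, -0.005], [0, 0, 0]], [[0, 0, -0.005], [0, 0, 0]], [[0, 0, -0.005], [0, 0, 0]], [[0, 0, -0.005], [0, 0, 0]], [[0, 0, -0.005], [0, 0, 0]], [[0, 0, -0.005], [0, 0, 0]], [[0, 0, -0.005], [0, 0, 0]], [[0, 0, 0], [0, 0, 0]]]}}

```text
time_s: 2.6
ee_pos: [436.3, -29.5, 177.9]
ee_rot: [-179.9, 0.0, 64.4]
force: [-0.2, -0.7, -0.5]
gripper_width: 91.1
```

```bash
python3 - <<'E'
from h import *
import cv2
print(env.state()["ee_pos"])
for n,c in(("side",(240,130,380,290)),("top",(270,170,390,290))):
    im=env.grab_frame(n)[:,:,::-1].copy()
    p=env.state()["ee_pos"]; q=proj(n,p)[0]; 
    a=np.radians(64.3); 
    x0,y0,x1,y1=c; k=3.7
    im=cv2.resize(im[y0:y1,x0:x1],None,fx=k,fy=k,interpolation=cv2.INTER_CUBIC)
    for o in (-45.5,0,45.5):
        q=proj(n,p+o*np.array([np.cos(a),np.sin(a),0]))[0]
        cv2.circle(im,tuple(int(v) for v in ((q-[x0,y0]+.5)*k-.5)),3,(0,255,0),1)
    cv2.imwrite(f"pics/{n}a.png",im)
E
```

```text
[436.29671177 -29.48262781 177.90820091]
```

View pics/sidea.png

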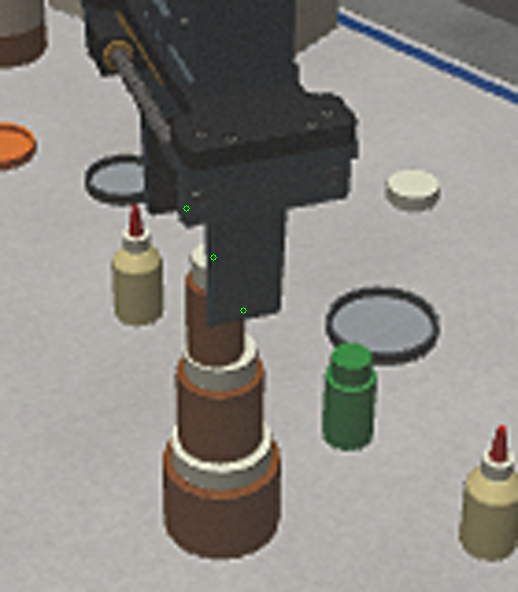

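View pics/topa.png

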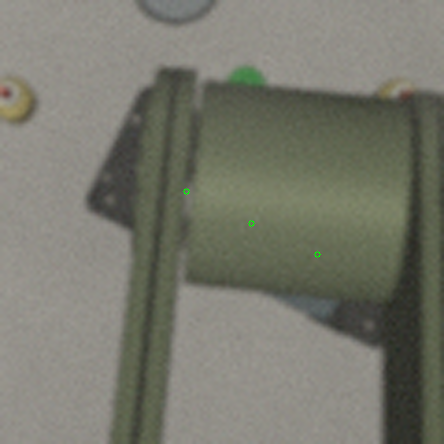

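>>> {"api": "drive_tool", "payload": {"motion": [[[0, 0, -0.006], [0, 0, 0]], [[0, 0, -0.006], [0, 0, 0]], [[0, 0, -0.006], [0, 0, 0]], [[0, 0, -0.006], [0, 0, 0]], [[0, 0, -0.006], [0, 0, 0]], [[0, 0, -0.005], [0, 0, 0]], [[0, 0, -0.004], [0, 0, 0]], [[0, 0, -0.003], [0, 0, 0]], [[0, 0, 0], [0, 0, 0]], [[0, 0, 0], [0, 0, 0]]]}}

```text
time_s: 3.53
ee_pos: [437.0, -29.7, 136.9]
ee_rot: [-180.0, -0.0, 64.3]
force: [-0.4, -0.2, -0.3]
gripper_width: 91.2
```

>>> {"api": "drive_tool", "payload": {"motion": [[[0, 0, 0], [0, 0, 0]], [[0, 0, 0], [0, 0, 0]], [[0, 0, 0], [0, 0, 0]], [[0, 0, 0], [0, 0, 0]], [[0, 0, 0], [0, 0, 0]], [[0, 0, 0], [0, 0, 0]], [[0, 0, 0], [0, 0, 0]], [[0, 0, 0], [0, 0, 0]], [[0, 0, 0], [0, 0, 0]], [[0, 0, 0], [0, 0, 0]]], "claw": 0.4}}

```text
time_s: 4.37
ee_pos: [437.0, -29.7, 137.0]
ee_rot: [180.0, -0.0, 64.3]
force: [-0.6, 0.1, -0.4]
gripper_width: 36.7
```

>>> {"api": "drive_tool", "payload": {"motion": [[[0, 0, 0], [0, 0, 0]], [[0, 0, 0], [0, 0, 0]], [[0, 0, 0], [0, 0, 0]], [[0, 0, 0], [0, 0, 0]], [[0, 0, 0], [0, 0, 0]], [[0, 0, 0], [0, 0, 0]], [[0, 0, 0], [0, 0, 0]], [[0, 0, 0], [0, 0, 0]], [[0, 0, 0], [0, 0, 0]], [[0, 0, 0], [0, 0, 0]]], "claw": 0, "force": 10}}

```text
time_s: 5.2
ee_pos: [437.0, -29.7, 137.0]
ee_rot: [-180.0, -0.0, 64.3]
force: [0.5, 0.2, -0.1]
gripper_width: 29.7
```

>>> {"api": "drive_tool", "payload": {"motion": [[[0, 0, 0.001], [0, 0, 0]], [[0, 0, 0.003], [0, 0, 0]], [[0, 0, 0.005], [0, 0, 0]], [[0, 0, 0.006], [0, 0, 0]], [[0.002, 0.003, 0.006], [0, 0, 0]], [[0.004, 0.006, 0.006], [0, 0, 0]], [[0.006, 0.009, 0.005], [0, 0, 0]], [[0.008, 0.012, 0.004], [0, 0, 0]], [[0.01, 0.0155, 0.003], [0, 0, 0]], [[0.01, 0.0155, 0.001], [0, 0, 0]]]}}

```text
time_s: 6.03
ee_pos: [478.2, 32.8, 178.1]
ee_rot: [179.9, -0.1, 64.3]
force: [0.3, -0.4, -0.5]
gripper_width: 29.7
```

>>> {"api": "drive_tool", "payload": {"motion": [[[0.012, 0.019, 0], [0, 0, 0]], [[0.013, 0.02, 0], [0, 0, 0]], [[0.013, 0.02, 0], [0, 0, 0]], [[0.013, 0.02, 0], [0, 0, 0]], [[0.013, 0.02, 0], [0, 0, 0]], [[0.013, 0.02, 0], [0, 0, 0]], [[0.013, 0.02, 0], [0, 0, 0]], [[0.013, 0.02, 0], [0, 0, 0]], [[0.013, 0.02, 0], [0, 0, 0]], [[0.011, 0.017, 0], [0, 0, 0]]]}}

```text
time_s: 6.87
ee_pos: [604.8, 230.2, 177.1]
ee_rot: [180.0, -0.1, 64.4]
force: [0.1, 0.1, -0.3]
gripper_width: 29.5
```

>>> {"api": "drive_tool", "payload": {"motion": [[[0.009, 0.014, 0], [0, 0, 0]], [[0.007, 0.011, 0], [0, 0, 0]], [[0.004, 0.006, 0], [0, 0, 0]], [[0, 0.001, -0.004], [0, 0, 0]], [[0, 0, -0.01], [0, 0, 0]], [[0, 0, -0.014], [0, 0, 0]], [[0, 0, -0.016], [0, 0, 0]], [[0, 0, -0.016], [0, 0, 0]], [[0, 0, -0.016], [0, 0, 0]], [[0, 0, -0.016], [0, 0, 0]]]}}

```text
time_s: 7.7
ee_pos: [623.0, 258.3, 83.6]
ee_rot: [-179.9, 0.1, 64.3]
force: [0.5, -0.7, -1.5]
gripper_width: 29.6
```

>>> {"api": "drive_tool", "payload": {"motion": [[[0, 0, -0.012], [0, 0, 0]], [[0, 0, -0.01], [0, 0, 0]], [[0, 0, -0.008], [0, 0, 0]], [[0, 0, -0.007], [0, 0, 0]], [[0, 0, -0.006], [0, 0, 0]], [[0, 0, -0.005], [0, 0, 0]], [[0, 0, -0.004], [0, 0, 0]], [[0, 0, -0.003], [0, 0, 0]], [[0, 0, 0], [0, 0, 0]], [[0, 0, 0], [0, 0, 0]]]}}

```text
time_s: 8.53
ee_pos: [624.1, 259.4, 30.1]
ee_rot: [180.0, -0.0, 64.3]
force: [0.2, -0.6, -0.8]
gripper_width: 29.7
```

```bash
cat > look.py <<'E'
import sys
from m import *
d=dict(ds=(624,260),dm=(629.5,19),dl=(452,293),dq=(451,-243),dqy=-21)
def look(tag,cs,extra=()):
    p=env.state()["ee_pos"]; print(p.round(1), env.state()["ee_rot"].round(2))
    S=[(circ(d['ds'],9,28),G),(circ(d['dm'],9,36),G),(circ(d['dl'],9,45),G),(sq(d['dq'],9,42,d['dqy']),G)]+list(extra)
    for n,c in cs.items():
        cv2.imwrite("pics/_t.png",env.grab_frame(n)[:,:,::-1])
        k=min(780/(c[2]-c[0]),580/(c[3]-c[1]),6)
        overlay("pics/_t.png",n,S,c,k,f"pics/{tag}_{n}.png")
E
python3 - <<'E'
from look import *
look("b",{"side":(220,110,350,210)},[(circ((624,260),49,15),Y)])
E
```

```text
[624.1 259.4  30.1] [ 1.7999e+02 -2.0000e-02  6.4350e+01]
```

View pics/b_side.png

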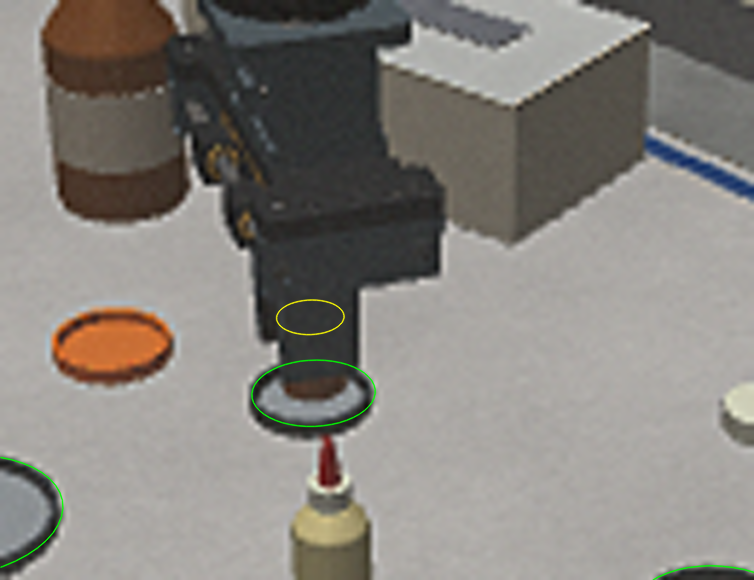

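>>> {"api": "drive_tool", "payload": {"motion": [[[0, 0, -0.002], [0, 0, 0]], [[0, 0, -0.002], [0, 0, 0]], [[0, 0, -0.0015], [0, 0, 0]], [[0, 0, -0.001], [0, 0, 0]], [[0, 0, -0.001], [0, 0, 0]], [[0, 0, -0.0008], [0, 0, 0]], [[0, 0, -0.0007], [0, 0, 0]], [[0, 0, -0.0005], [0, 0, 0]], [[0, 0, 0], [0, 0, 0]], [[0, 0, 0], [0, 0, 0]]]}}

```text
time_s: 9.42
ee_pos: [624.0, 259.3, 20.5]
ee_rot: [180.0, -0.0, 64.3]
force: [-0.4, -1.0, -0.8]
gripper_width: 29.7
```

>>> {"api": "drive_tool", "payload": {"motion": [[[0, 0, -0.0005], [0, 0, 0]], [[0, 0, -0.0003], [0, 0, 0]], [[0, 0, 0], [0, 0, 0]], [[0, 0, 0], [0, 0, 0]], [[0, 0, 0], [0, 0, 0]], [[0, 0, 0], [0, 0, 0]], [[0, 0, 0], [0, 0, 0]], [[0, 0, 0], [0, 0, 0]], [[0, 0, 0], [0, 0, 0]], [[0, 0, 0], [0, 0, 0]]]}}

```text
time_s: 10.25
ee_pos: [624.1, 259.4, 19.9]
ee_rot: [180.0, -0.0, 64.3]
force: [-0.3, -0.0, 3.8]
gripper_width: 29.8
```

>>> {"api": "drive_tool", "payload": {"motion": [[[0, 0, 0], [0, 0, 0]], [[0, 0, 0], [0, 0, 0]], [[0, 0, 0], [0, 0, 0]], [[0, 0, 0], [0, 0, 0]], [[0, 0, 0], [0, 0, 0]], [[0, 0, 0], [0, 0, 0]], [[0, 0, 0.004], [0, 0, 0]], [[0, 0, 0.008], [0, 0, 0]], [[0, 0, 0.012], [0, 0, 0]], [[0, 0, 0.016], [0, 0, 0]]], "claw": 0.75}}

```text
time_s: 11.08
ee_pos: [623.6, 259.2, 60.2]
ee_rot: [-180.0, 0.0, 64.3]
force: [-0.3, 0.2, 0.2]
gripper_width: 68.6
```

>>> {"api": "drive_tool", "payload": {"motion": [[[0, 0, 0.02], [0, 0, 0]], [[0, 0, 0.025], [0, 0, 0]], [[0, 0, 0.03], [0, 0, 0]], [[-0.005, -0.008, 0.02], [0, 0, 0]], [[-0.01, -0.016, 0.01], [0, 0, 0]], [[-0.015, -0.023, 0.005], [0, 0, 0]], [[-0.016, -0.025, 0], [0, 0, 0]], [[-0.016, -0.025, 0], [0, 0, 0]], [[-0.016, -0.025, 0], [0, 0, 0]], [[-0.016, -0.025, 0], [0, 0, 0]]], "claw": 1}}

```text
time_s: 11.92
ee_pos: [529.3, 111.3, 171.2]
ee_rot: [179.9, -0.1, 64.4]
force: [0.3, -0.2, 0.5]
gripper_width: 91.1
```

>>> {"api": "drive_tool", "payload": {"motion": [[[-0.016, -0.025, 0], [0, 0, 0]], [[-0.016, -0.025, 0], [0, 0, 0]], [[-0.016, -0.025, 0], [0, 0, 0]], [[-0.016, -0.025, 0], [0, 0, 0]], [[-0.012, -0.019, 0], [0, 0, 0]], [[-0.01, -0.016, 0], [0, 0, 0]], [[-0.005, -0.0085, 0], [0, 0, 0]], [[0, 0, 0], [0, 0, 0]], [[0, 0, 0], [0, 0, 0]], [[0, 0, 0], [0, 0, 0]]]}}

```text
time_s: 12.75
ee_pos: [439.9, -30.6, 170.2]
ee_rot: [179.9, -0.1, 64.4]
force: [0.4, 0.4, 0.6]
gripper_width: 90.9
```

```bash
python3 - <<'E'
from look import *
look("c",{"side":(220,110,380,290),"top":(180,130,315,260)},[(circ((624,260),63,12),M),(circ((624,260),49,15),Y),(circ((439,-31),106,23),Y),(circ((439,-31),120,19),M),(circ((440,-31),60,27),M)])
E
```

```text
[439.9 -30.6 170.2] [ 1.7993e+02 -6.0000e-02  6.4360e+01]
```

View pics/c_side.png

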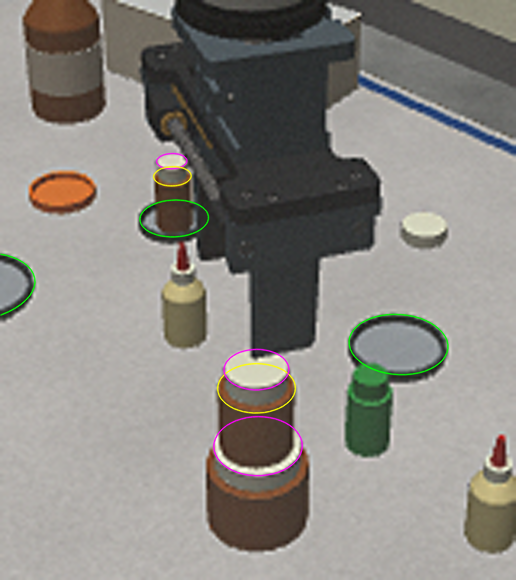

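View pics/c_top.png

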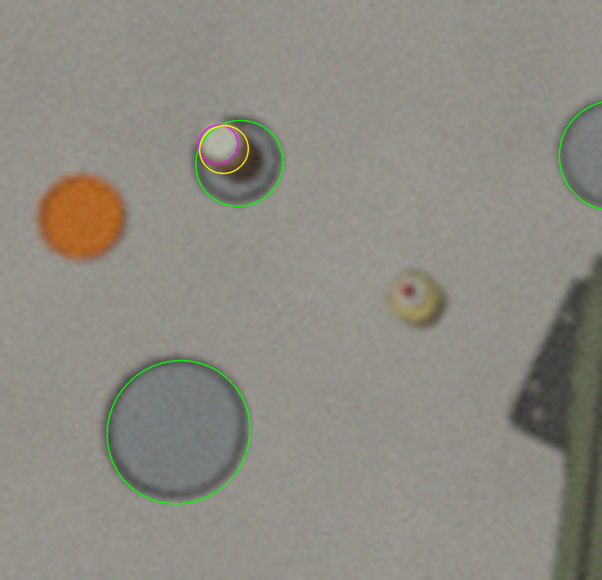

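>>> {"api": "drive_tool", "payload": {"motion": [[[0, 0, -0.006], [0, 0, 0]], [[0, 0, -0.012], [0, 0, 0]], [[0, 0, -0.013], [0, 0, 0]], [[0, 0, -0.013], [0, 0, 0]], [[0, 0, -0.013], [0, 0, 0]], [[0, 0, -0.012], [0, 0, 0]], [[0, 0, -0.01], [0, 0, 0]], [[0, 0, -0.008], [0, 0, 0]], [[0, 0, -0.004], [0, 0, 0]], [[0, 0, -0.002], [0, 0, 0]]]}}

```text
time_s: 13.68
ee_pos: [438.7, -30.9, 75.9]
ee_rot: [-179.9, 0.0, 64.4]
force: [-0.8, 0.6, -0.1]
gripper_width: 91.2
```

>>> {"api": "drive_tool", "payload": {"motion": [[[0, 0, 0], [0, 0, 0]], [[0, 0, 0], [0, 0, 0]], [[0, 0, 0], [0, 0, 0]], [[0, 0, 0], [0, 0, 0]], [[0, 0, 0], [0, 0, 0]], [[0, 0, 0], [0, 0, 0]], [[0, 0, 0], [0, 0, 0]], [[0, 0, 0], [0, 0, 0]], [[0, 0, 0], [0, 0, 0]], [[0, 0, 0], [0, 0, 0]]], "claw": 0.58}}

```text
time_s: 14.52
ee_pos: [439.0, -31.2, 76.7]
ee_rot: [180.0, -0.0, 64.3]
force: [0.0, -0.4, -0.1]
gripper_width: 53.0
```

>>> {"api": "drive_tool", "payload": {"motion": [[[0, 0, 0], [0, 0, 0]], [[0, 0, 0], [0, 0, 0]], [[0, 0, 0], [0, 0, 0]], [[0, 0, 0], [0, 0, 0]], [[0, 0, 0], [0, 0, 0]], [[0, 0, 0], [0, 0, 0]], [[0, 0, 0], [0, 0, 0]], [[0, 0, 0], [0, 0, 0]], [[0, 0, 0], [0, 0, 0]], [[0, 0, 0], [0, 0, 0]]], "claw": 0, "force": 15}}

```text
time_s: 15.35
ee_pos: [439.0, -31.2, 76.7]
ee_rot: [180.0, -0.0, 64.3]
force: [-0.2, 0.6, 0.1]
gripper_width: 45.5
```

>>> {"api": "drive_tool", "payload": {"motion": [[[0, 0, 0.001], [0, 0, 0]], [[0, 0, 0.003], [0, 0, 0]], [[0, 0, 0.006], [0, 0, 0]], [[0, 0, 0.008], [0, 0, 0]], [[0.003, 0.001, 0.008], [0, 0, 0]], [[0.006, 0.002, 0.007], [0, 0, 0]], [[0.01, 0.003, 0.005], [0, 0, 0]], [[0.014, 0.004, 0.002], [0, 0, 0]], [[0.018, 0.005, 0], [0, 0, 0]], [[0.019, 0.005, 0], [0, 0, 0]]]}}

```text
time_s: 16.18
ee_pos: [510.4, -10.8, 117.8]
ee_rot: [179.9, -0.0, 64.3]
force: [0.4, -0.7, -1.3]
gripper_width: 45.8
```

>>> {"api": "drive_tool", "payload": {"motion": [[[0.019, 0.005, 0], [0, 0, 0]], [[0.019, 0.005, 0], [0, 0, 0]], [[0.019, 0.005, 0], [0, 0, 0]], [[0.019, 0.005, 0], [0, 0, 0]], [[0.017, 0.005, 0], [0, 0, 0]], [[0.014, 0.004, 0], [0, 0, 0]], [[0.009, 0.004, 0], [0, 0, 0]], [[0.0045, 0.002, 0], [0, 0, 0]], [[0, 0, -0.004], [0, 0, 0]], [[0, 0, -0.01], [0, 0, 0]]]}}

```text
time_s: 17.02
ee_pos: [630.0, 23.9, 103.6]
ee_rot: [179.9, -0.1, 64.4]
force: [1.2, -0.3, -0.7]
gripper_width: 45.4
```

>>> {"api": "drive_tool", "payload": {"motion": [[[0, 0, -0.014], [0, 0, 0]], [[0, 0, -0.014], [0, 0, 0]], [[0, 0, -0.012], [0, 0, 0]], [[0, 0, -0.01], [0, 0, 0]], [[0, 0, -0.008], [0, 0, 0]], [[0, 0, -0.006], [0, 0, 0]], [[0, 0, -0.004], [0, 0, 0]], [[0, 0, -0.002], [0, 0, 0]], [[0, 0, 0], [0, 0, 0]], [[0, 0, 0], [0, 0, 0]]]}}

```text
time_s: 17.85
ee_pos: [629.8, 23.8, 33.1]
ee_rot: [180.0, -0.0, 64.3]
force: [-0.6, -0.6, -1.5]
gripper_width: 45.9
```

```bash
python3 - <<'E'
from look import *
look("d",{"side":(270,150,400,250)})
E
```

```text
[629.8  23.8  33.1] [ 1.7996e+02 -3.0000e-02  6.4340e+01]
```

View pics/d_side.png

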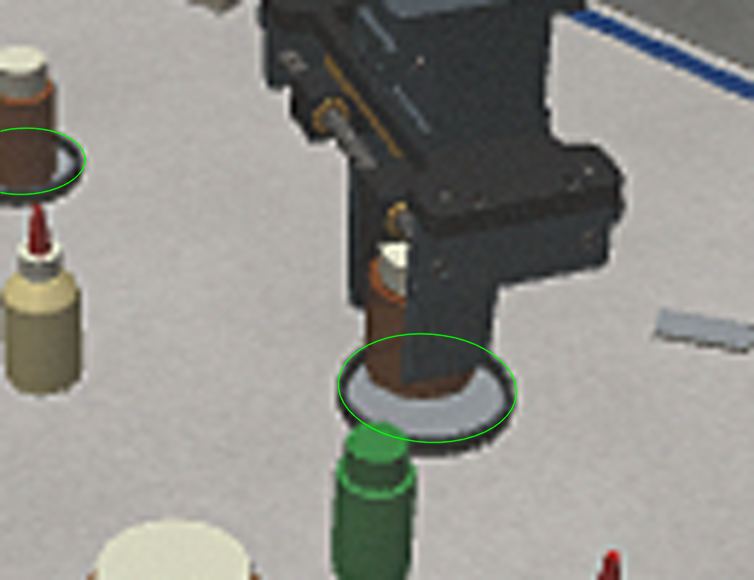

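>>> {"api": "drive_tool", "payload": {"motion": [[[0, -0.001, -0.001], [0, 0, 0]], [[0, -0.002, -0.002], [0, 0, 0]], [[0, -0.0015, -0.002], [0, 0, 0]], [[0, 0, -0.002], [0, 0, 0]], [[0, 0, -0.002], [0, 0, 0]], [[0, 0, -0.0015], [0, 0, 0]], [[0, 0, -0.001], [0, 0, 0]], [[0, 0, -0.0008], [0, 0, 0]], [[0, 0, -0.0005], [0, 0, 0]], [[0, 0, 0], [0, 0, 0]]]}}

```text
time_s: 18.73
ee_pos: [629.5, 19.4, 19.8]
ee_rot: [-180.0, -0.0, 64.3]
force: [0.3, 0.1, -2.0]
gripper_width: 45.7
```

>>> {"api": "drive_tool", "payload": {"motion": [[[0, 0, -0.0005], [0, 0, 0]], [[0, 0, -0.0004], [0, 0, 0]], [[0, 0, 0], [0, 0, 0]], [[0, 0, 0], [0, 0, 0]], [[0, 0, 0], [0, 0, 0]], [[0, 0, 0], [0, 0, 0]], [[0, 0, 0], [0, 0, 0]], [[0, 0, 0], [0, 0, 0]], [[0, 0, 0], [0, 0, 0]], [[0, 0, 0], [0, 0, 0]]]}}

```text
time_s: 19.57
ee_pos: [629.6, 19.4, 19.7]
ee_rot: [180.0, -0.0, 64.3]
force: [-1.7, 1.2, 6.0]
gripper_width: 46.1
```

>>> {"api": "drive_tool", "payload": {"motion": [[[0, 0, 0], [0, 0, 0]], [[0, 0, 0], [0, 0, 0]], [[0, 0, 0], [0, 0, 0]], [[0, 0, 0], [0, 0, 0]], [[0, 0, 0], [0, 0, 0]], [[0, 0, 0], [0, 0, 0]], [[0, 0, 0.004], [0, 0, 0]], [[0, 0, 0.008], [0, 0, 0]], [[0, 0, 0.012], [0, 0, 0]], [[0, 0, 0.016], [0, 0, 0]]], "claw": 0.85}}

```text
time_s: 20.4
ee_pos: [629.1, 19.3, 59.6]
ee_rot: [-179.9, 0.0, 64.3]
force: [-0.3, 0.0, 0.7]
gripper_width: 77.6
```

>>> {"api": "drive_tool", "payload": {"motion": [[[0, 0, 0.02], [0, 0, 0]], [[0, 0, 0.02], [0, 0, 0]], [[-0.005, -0.001, 0.01], [0, 0, 0]], [[-0.012, -0.003, 0.005], [0, 0, 0]], [[-0.018, -0.005, 0], [0, 0, 0]], [[-0.022, -0.006, 0], [0, 0, 0]], [[-0.024, -0.006, 0], [0, 0, 0]], [[-0.024, -0.006, 0], [0, 0, 0]], [[-0.024, -0.006, 0], [0, 0, 0]], [[-0.024, -0.006, 0], [0, 0, 0]]], "claw": 1}}

```text
time_s: 21.23
ee_pos: [473.3, -20.0, 113.5]
ee_rot: [-179.9, 0.0, 64.3]
force: [0.5, -0.0, -0.2]
gripper_width: 91.0
```

>>> {"api": "drive_tool", "payload": {"motion": [[[-0.018, -0.005, 0], [0, 0, 0]], [[-0.012, -0.004, 0], [0, 0, 0]], [[-0.0065, -0.0024, 0], [0, 0, 0]], [[0, 0, 0], [0, 0, 0]], [[0, 0, 0], [0, 0, 0]], [[0, 0, 0], [0, 0, 0]], [[0, 0, 0], [0, 0, 0]], [[0, 0, 0], [0, 0, 0]], [[0, 0, 0], [0, 0, 0]], [[0, 0, 0], [0, 0, 0]]]}}

```text
time_s: 22.07
ee_pos: [440.3, -31.0, 113.8]
ee_rot: [-180.0, -0.0, 64.4]
force: [-0.2, 0.4, -1.0]
gripper_width: 91.3
```

```bash
python3 - <<'E'
from look import *
look("e",{"side":(260,160,380,290),"top":(270,130,405,260)},[(circ((629.5,19),63,19),M),(circ((629.5,19),49,23),Y),(circ((440,-31),46,32),Y),(circ((440,-31),60,27),M)])
E
```

```text
[440.3 -31.  113.8] [-179.99   -0.     64.36]
```

View pics/e_side.png

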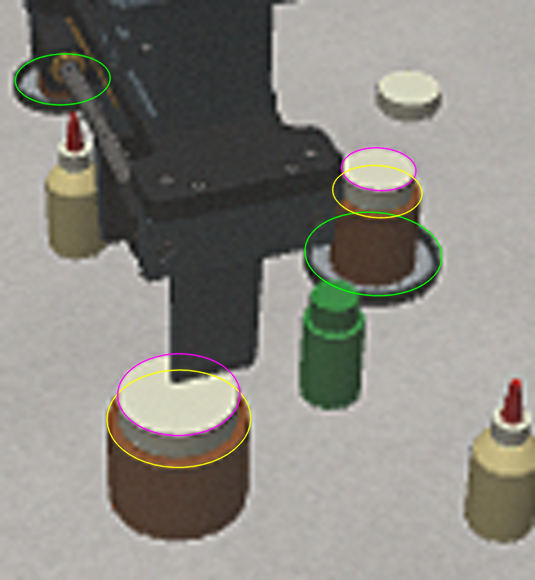

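View pics/e_top.png

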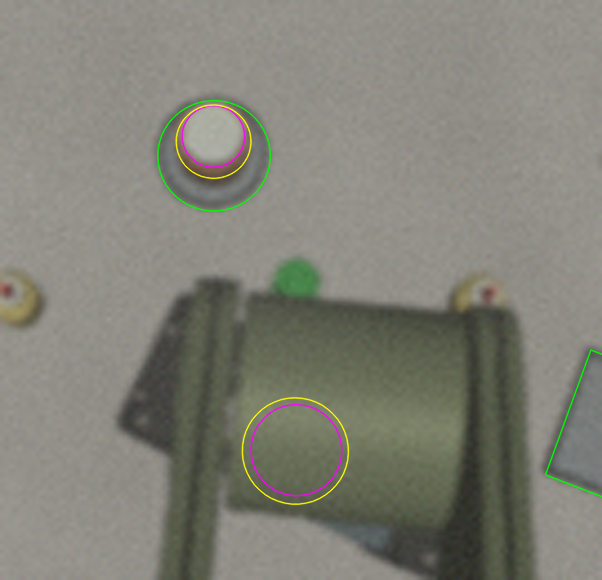

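>>> {"api": "drive_tool", "payload": {"motion": [[[0, 0, -0.006], [0, 0, 0]], [[0, 0, -0.012], [0, 0, 0]], [[0, 0, -0.014], [0, 0, 0]], [[0, 0, -0.014], [0, 0, 0]], [[0, 0, -0.014], [0, 0, 0]], [[0, 0, -0.013], [0, 0, 0]], [[0, 0, -0.01], [0, 0, 0]], [[0, 0, -0.008], [0, 0, 0]], [[0, 0, -0.004], [0, 0, 0]], [[0, 0, -0.002], [0, 0, 0]]]}}

```text
time_s: 23.0
ee_pos: [439.7, -31.0, 16.3]
ee_rot: [-179.9, 0.0, 64.3]
force: [-0.3, -0.5, 0.1]
gripper_width: 91.2
```

>>> {"api": "drive_tool", "payload": {"motion": [[[0, 0, 0], [0, 0, 0]], [[0, 0, 0], [0, 0, 0]], [[0, 0, 0], [0, 0, 0]], [[0, 0, 0], [0, 0, 0]], [[0, 0, 0], [0, 0, 0]], [[0, 0, 0], [0, 0, 0]], [[0, 0, 0], [0, 0, 0]], [[0, 0, 0], [0, 0, 0]], [[0, 0, 0], [0, 0, 0]], [[0, 0, 0], [0, 0, 0]]], "claw": 0, "force": 25}}

```text
time_s: 23.83
ee_pos: [440.3, -31.1, 17.4]
ee_rot: [180.0, -0.0, 64.3]
force: [0.3, -1.0, 5.7]
gripper_width: 63.8
```

>>> {"api": "drive_tool", "payload": {"motion": [[[0, 0, 0.001], [0, 0, 0]], [[0, 0, 0.003], [0, 0, 0]], [[0, 0, 0.006], [0, 0, 0]], [[0, 0, 0.009], [0, 0, 0]], [[0, 0, 0.012], [0, 0, 0]], [[0, 0, 0.014], [0, 0, 0]], [[0, 0, 0.014], [0, 0, 0]], [[0, 0.002, 0.014], [0, 0, 0]], [[0, 0.006, 0.012], [0, 0, 0]], [[0, 0.01, 0.01], [0, 0, 0]]]}}

```text
time_s: 24.67
ee_pos: [440.2, -13.4, 113.6]
ee_rot: [179.9, -0.0, 64.3]
force: [1.1, 0.2, -2.4]
gripper_width: 63.6
```

>>> {"api": "drive_tool", "payload": {"motion": [[[0.0005, 0.015, 0], [0, 0, 0]], [[0.0005, 0.018, 0], [0, 0, 0]], [[0.0005, 0.02, 0], [0, 0, 0]], [[0.0005, 0.02, 0], [0, 0, 0]], [[0.0005, 0.02, 0], [0, 0, 0]], [[0.0005, 0.02, 0], [0, 0, 0]], [[0.0005, 0.02, 0], [0, 0, 0]], [[0.0005, 0.02, 0], [0, 0, 0]], [[0.0005, 0.02, 0], [0, 0, 0]], [[0.0005, 0.02, 0], [0, 0, 0]]]}}

```text
time_s: 25.5
ee_pos: [444.7, 180.9, 112.6]
ee_rot: [180.0, -0.0, 64.3]
force: [0.7, -0.4, -2.4]
gripper_width: 63.5
```

>>> {"api": "drive_tool", "payload": {"motion": [[[0.001, 0.02, 0], [0, 0, 0]], [[0.001, 0.02, 0], [0, 0, 0]], [[0.001, 0.019, 0], [0, 0, 0]], [[0.001, 0.018, 0], [0, 0, 0]], [[0.001, 0.015, 0], [0, 0, 0]], [[0.001, 0.011, 0], [0, 0, 0]], [[0.0005, 0.007, 0], [0, 0, 0]], [[0.0005, 0.003, 0], [0, 0, 0]], [[0, 0, -0.004], [0, 0, 0]], [[0, 0, -0.008], [0, 0, 0]]]}}

```text
time_s: 26.33
ee_pos: [452.4, 292.7, 100.3]
ee_rot: [179.9, -0.1, 64.3]
force: [0.1, 0.4, -2.5]
gripper_width: 63.6
```

>>> {"api": "drive_tool", "payload": {"motion": [[[0, 0, -0.012], [0, 0, 0]], [[0, 0, -0.012], [0, 0, 0]], [[0, 0, -0.012], [0, 0, 0]], [[0, 0, -0.01], [0, 0, 0]], [[0, 0, -0.008], [0, 0, 0]], [[0, 0, -0.006], [0, 0, 0]], [[0, 0, -0.004], [0, 0, 0]], [[0, 0, -0.002], [0, 0, 0]], [[0, 0, 0], [0, 0, 0]], [[0, 0, 0], [0, 0, 0]]]}}

```text
time_s: 27.17
ee_pos: [452.2, 293.1, 34.3]
ee_rot: [180.0, -0.0, 64.3]
force: [0.5, -0.0, -2.6]
gripper_width: 63.3
```

```bash
python3 - <<'E'
from look import *
look("f",{"side":(150,120,280,240)})
E
```

```text
[452.2 293.1  34.3] [ 1.7998e+02 -4.0000e-02  6.4350e+01]
```

View pics/f_side.png

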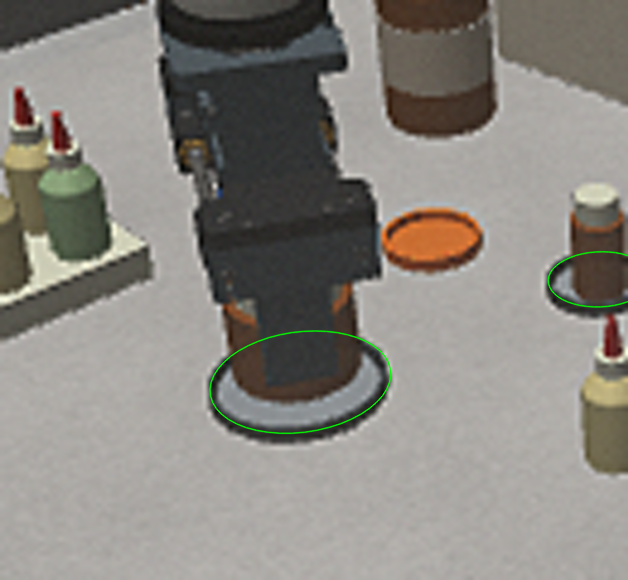

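>>> {"api": "drive_tool", "payload": {"motion": [[[0.001, -0.001, -0.002], [0, 0, 0]], [[0.001, -0.001, -0.002], [0, 0, 0]], [[0.001, -0.001, -0.002], [0, 0, 0]], [[0, 0, -0.002], [0, 0, 0]], [[0, 0, -0.0015], [0, 0, 0]], [[0, 0, -0.001], [0, 0, 0]], [[0, 0, -0.001], [0, 0, 0]], [[0, 0, -0.0008], [0, 0, 0]], [[0, 0, -0.0005], [0, 0, 0]], [[0, 0, 0], [0, 0, 0]]]}}

```text
time_s: 28.05
ee_pos: [454.9, 289.9, 21.1]
ee_rot: [-180.0, 0.0, 64.3]
force: [0.2, -0.1, -2.4]
gripper_width: 63.6
```

>>> {"api": "drive_tool", "payload": {"motion": [[[0, 0, -0.0007], [0, 0, 0]], [[0, 0, -0.0005], [0, 0, 0]], [[0, 0, 0], [0, 0, 0]], [[0, 0, 0], [0, 0, 0]], [[0, 0, 0], [0, 0, 0]], [[0, 0, 0], [0, 0, 0]], [[0, 0, 0], [0, 0, 0]], [[0, 0, 0], [0, 0, 0]], [[0, 0, 0], [0, 0, 0]], [[0, 0, 0], [0, 0, 0]]]}}

```text
time_s: 28.88
ee_pos: [455.0, 290.0, 20.4]
ee_rot: [180.0, -0.0, 64.3]
force: [-2.3, -0.1, 4.6]
gripper_width: 63.4
```

Contact. Release, rise.

>>> {"api": "drive_tool", "payload": {"motion": [[[0, 0, 0], [0, 0, 0]], [[0, 0, 0], [0, 0, 0]], [[0, 0, 0], [0, 0, 0]], [[0, 0, 0], [0, 0, 0]], [[0, 0, 0], [0, 0, 0]], [[0, 0, 0], [0, 0, 0]], [[0, 0, 0.004], [0, 0, 0]], [[0, 0, 0.008], [0, 0, 0]], [[0, 0, 0.012], [0, 0, 0]], [[0, 0, 0.016], [0, 0, 0]]], "claw": 1}}

```text
time_s: 29.72
ee_pos: [454.5, 289.6, 60.2]
ee_rot: [-179.9, 0.1, 64.3]
force: [0.7, 0.5, 0.5]
gripper_width: 91.4
```

>>> {"api": "drive_tool", "payload": {"motion": [[[0, 0, 0.02], [0, 0, 0]], [[0, 0, 0.025], [0, 0, 0]], [[0, 0, 0.025], [0, 0, 0]], [[0.002, -0.01, 0.02], [0, 0, 0]], [[0.004, -0.02, 0.01], [0, 0, 0]], [[0.007, -0.025, 0], [0, 0, -0.04]], [[0.008, -0.028, 0], [0, 0, -0.04]], [[0.008, -0.028, 0], [0, 0, -0.04]], [[0.008, -0.028, 0], [0, 0, -0.04]], [[0.008, -0.028, 0], [0, 0, -0.04]]]}}

```text
time_s: 30.55
ee_pos: [500.2, 121.7, 161.0]
ee_rot: [180.0, -0.1, 52.8]
force: [1.0, 0.8, -0.4]
gripper_width: 91.2
```

>>> {"api": "drive_tool", "payload": {"motion": [[[0.008, -0.028, 0], [0, 0, -0.04]], [[0.008, -0.028, 0], [0, 0, -0.04]], [[0.008, -0.028, 0], [0, 0, -0.04]], [[0.008, -0.028, 0], [0, 0, -0.04]], [[0.008, -0.028, 0], [0, 0, -0.04]], [[0.008, -0.028, 0], [0, 0, -0.04]], [[0.008, -0.028, 0], [0, 0, -0.04]], [[0.008, -0.028, 0], [0, 0, -0.04]], [[0.008, -0.028, 0], [0, 0, -0.04]], [[0.008, -0.028, 0], [0, 0, -0.04]]]}}

```text
time_s: 31.38
ee_pos: [580.2, -158.5, 160.9]
ee_rot: [180.0, -0.0, 29.8]
force: [0.1, -0.7, 0.1]
gripper_width: 91.4
```

```bash
python3 - <<'E'
from look import *
look("g",{"side":(150,100,280,220),"top":(180,130,315,260)},[(circ((455,290),63,27),M),(circ((455,290),49,32),Y)])
cv2.imwrite("pics/g2.png",cv2.resize(cv2.imread("pics/_t.png")[130:260,370:500],None,fx=4,fy=4))
E
```

```text
[ 580.2 -158.5  160.9] [ 1.7997e+02 -4.0000e-02  2.9840e+01]
```

View pics/g_side.png

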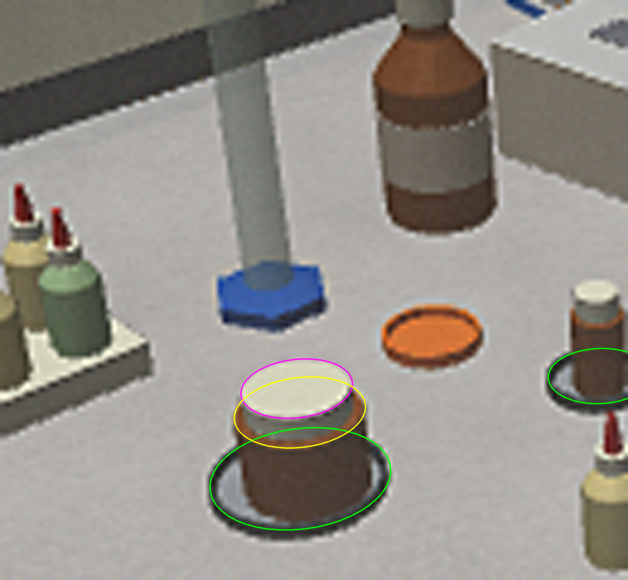

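View pics/g_top.png

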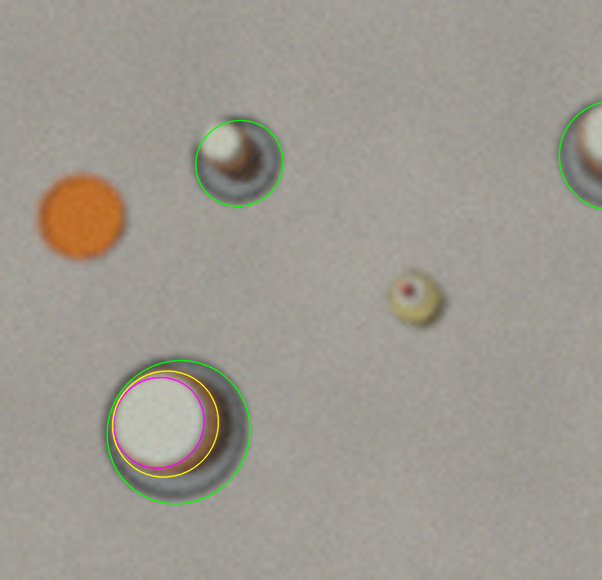

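>>> {"api": "drive_tool", "payload": {"motion": [[[0.007, -0.02, 0], [0, 0, 0]], [[0.007, -0.02, 0], [0, 0, 0]], [[0.007, -0.02, 0], [0, 0, 0]], [[0.007, -0.02, 0], [0, 0, 0]], [[0.006, -0.016, -0.005], [0, 0, 0]], [[0.004, -0.01, -0.01], [0, 0, 0]], [[0.001, -0.0045, -0.015], [0, 0, 0]], [[0, 0, -0.015], [0, 0, 0]], [[0, 0, -0.01], [0, 0, 0]], [[0, 0, -0.006], [0, 0, 0]]]}}

```text
time_s: 32.32
ee_pos: [617.8, -266.5, 96.7]
ee_rot: [-179.8, 0.1, 30.0]
force: [0.2, 0.2, 0.5]
gripper_width: 91.5
```

>>> {"api": "drive_tool", "payload": {"motion": [[[0, 0, 0], [0, 0, 0]], [[0, 0, 0], [0, 0, 0]], [[0, 0, -0.006], [0, 0, 0]], [[0, 0, -0.006], [0, 0, 0]], [[0, 0, -0.006], [0, 0, 0]], [[0, 0, -0.003], [0, 0, 0]], [[0, 0, 0], [0, 0, 0]], [[0, 0, 0], [0, 0, 0]], [[0, 0, 0], [0, 0, 0]], [[0, 0, 0], [0, 0, 0]]]}}

```text
time_s: 33.15
ee_pos: [619.2, -267.7, 78.3]
ee_rot: [180.0, -0.0, 30.0]
force: [0.8, -0.1, 0.1]
gripper_width: 91.5
```

```bash
python3 - <<'E'
from look import *
look("i",{"side":(370,180,500,310),"top":(360,100,480,220)},[(sq((619,-269),46,29,30),Y),(sq((619,-269),0,29,30),Y)])
E
```

```text
[ 619.2 -267.7   78.3] [ 1.7997e+02 -3.0000e-02  2.9960e+01]
```

View pics/i_side.png

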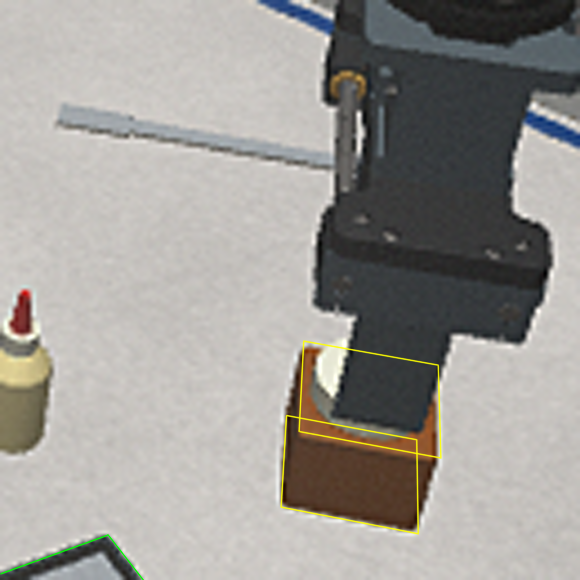

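View pics/i_top.png

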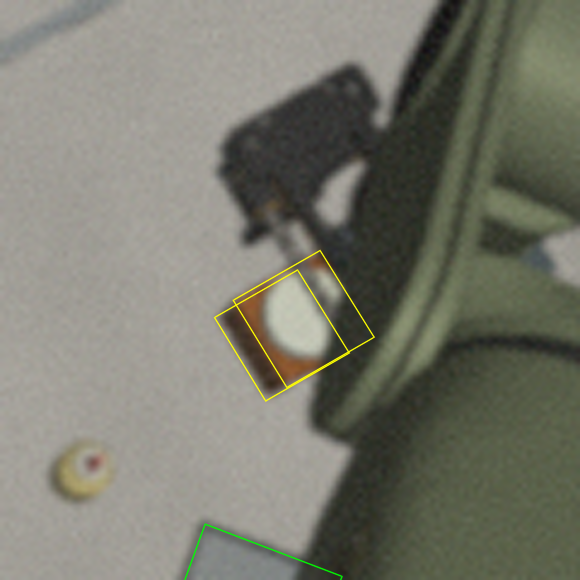

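>>> {"api": "drive_tool", "payload": {"motion": [[[0, -0.001, -0.006], [0, 0, 0]], [[0, 0, -0.008], [0, 0, 0]], [[0, 0, -0.009], [0, 0, 0]], [[0, 0, -0.009], [0, 0, 0]], [[0, 0, -0.009], [0, 0, 0]], [[0, 0, -0.008], [0, 0, 0]], [[0, 0, -0.006], [0, 0, 0]], [[0, 0, -0.004], [0, 0, 0]], [[0, 0, -0.002], [0, 0, 0]], [[0, 0, 0], [0, 0, 0]]]}}

```text
time_s: 34.08
ee_pos: [618.8, -268.5, 16.5]
ee_rot: [-180.0, 0.0, 30.0]
force: [0.0, 0.1, 0.5]
gripper_width: 91.1
```

>>> {"api": "drive_tool", "payload": {"motion": [[[0, 0, 0], [0, 0, 0]], [[0, 0, 0], [0, 0, 0]], [[0, 0, 0], [0, 0, 0]], [[0, 0, 0], [0, 0, 0]], [[0, 0, 0], [0, 0, 0]], [[0, 0, 0], [0, 0, 0]], [[0, 0, 0], [0, 0, 0]], [[0, 0, 0], [0, 0, 0]], [[0, 0, 0], [0, 0, 0]], [[0, 0, 0], [0, 0, 0]]], "claw": 0, "force": 25}}

```text
time_s: 34.92
ee_pos: [619.0, -268.7, 17.3]
ee_rot: [180.0, -0.0, 30.0]
force: [-1.4, 0.4, 1.8]
gripper_width: 58.2
```

>>> {"api": "drive_tool", "payload": {"motion": [[[0, 0, 0.001], [0, 0, 0]], [[0, 0, 0.003], [0, 0, 0]], [[0, 0, 0.006], [0, 0, 0]], [[0, 0, 0.009], [0, 0, 0]], [[0, 0, 0.012], [0, 0, 0]], [[0, 0, 0.012], [0, 0, 0]], [[0, 0, 0.008], [0, 0, 0]], [[0, 0, 0.004], [0, 0, 0]], [[0, 0, 0], [0, 0, 0]], [[0, 0, 0], [0, 0, 0]]]}}

```text
time_s: 35.75
ee_pos: [618.9, -268.6, 72.3]
ee_rot: [180.0, -0.0, 30.0]
force: [-0.2, -0.5, -2.2]
gripper_width: 57.7
```

>>> {"api": "drive_tool", "payload": {"motion": [[[-0.004, 0.0006, 0], [0, 0, 0.02]], [[-0.008, 0.0012, 0], [0, 0, 0.03]], [[-0.012, 0.0018, 0], [0, 0, 0.045]], [[-0.013, 0.002, 0], [0, 0, 0.05]], [[-0.013, 0.002, 0], [0, 0, 0.05]], [[-0.013, 0.002, 0], [0, 0, 0.05]], [[-0.013, 0.002, 0], [0, 0, 0.05]], [[-0.013, 0.002, 0], [0, 0, 0.05]], [[-0.013, 0.002, 0], [0, 0, 0.05]], [[-0.013, 0.002, 0], [0, 0, 0.05]]]}}

```text
time_s: 36.58
ee_pos: [502.5, -250.5, 71.3]
ee_rot: [-179.9, 0.0, 55.7]
force: [0.4, 0.0, -1.3]
gripper_width: 57.9
```

>>> {"api": "drive_tool", "payload": {"motion": [[[-0.013, 0.002, 0], [0, 0, 0.05]], [[-0.013, 0.002, 0], [0, 0, 0.05]], [[-0.012, 0.002, 0], [0, 0, 0.05]], [[-0.009, 0.0014, 0], [0, 0, 0.045]], [[-0.006, 0.001, 0], [0, 0, 0.041]], [[0, 0, -0.004], [0, 0, 0]], [[0, 0, -0.01], [0, 0, 0]], [[0, 0, -0.012], [0, 0, 0]], [[0, 0, -0.008], [0, 0, 0]], [[0, 0, -0.004], [0, 0, 0]]]}}

```text
time_s: 37.42
ee_pos: [450.4, -242.1, 32.1]
ee_rot: [-179.8, -0.0, 69.0]
force: [-0.0, 0.2, -2.1]
gripper_width: 58.0
```

```bash
python3 - <<'E'
from look import *
look("j",{"side":(330,250,460,370),"top":(360,160,480,280)},[])
E
```

```text
[ 450.4 -242.1   32.1] [-1.7983e+02 -3.0000e-02  6.8970e+01]
```

View pics/j_side.png

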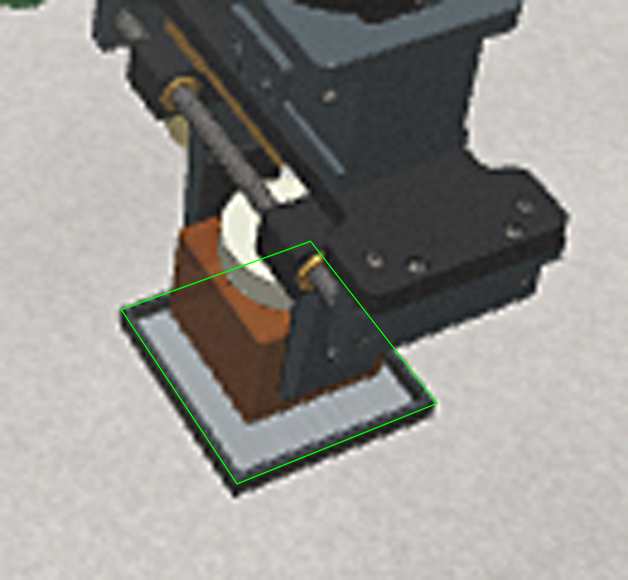

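View pics/j_top.png

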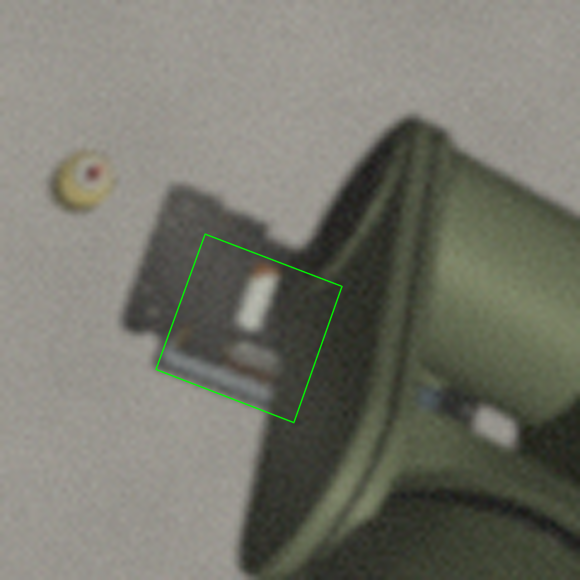

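>>> {"api": "drive_tool", "payload": {"motion": [[[0, 0, -0.002], [0, 0, 0]], [[0, 0, -0.002], [0, 0, 0]], [[0, 0, -0.002], [0, 0, 0]], [[0, 0, -0.0015], [0, 0, 0]], [[0, 0, -0.0015], [0, 0, 0]], [[0, 0, -0.001], [0, 0, 0]], [[0, 0, -0.0008], [0, 0, 0]], [[0, 0, -0.0006], [0, 0, 0]], [[0, 0, 0], [0, 0, 0]], [[0, 0, 0], [0, 0, 0]]]}}

```text
time_s: 38.35
ee_pos: [451.0, -242.6, 22.6]
ee_rot: [180.0, -0.0, 69.0]
force: [-1.2, -0.2, -2.4]
gripper_width: 57.9
```

>>> {"api": "drive_tool", "payload": {"motion": [[[0, 0, -0.0008], [0, 0, 0]], [[0, 0, -0.0007], [0, 0, 0]], [[0, 0, -0.0005], [0, 0, 0]], [[0, 0, -0.0004], [0, 0, 0]], [[0, 0, -0.0003], [0, 0, 0]], [[0, 0, 0], [0, 0, 0]], [[0, 0, 0], [0, 0, 0]], [[0, 0, 0], [0, 0, 0]], [[0, 0, 0], [0, 0, 0]], [[0, 0, 0], [0, 0, 0]]]}}

```text
time_s: 39.18
ee_pos: [450.9, -242.5, 20.2]
ee_rot: [180.0, -0.0, 69.0]
force: [-2.8, 1.5, 5.6]
gripper_width: 57.9
```

Contact at the expected height. Release, rise and back away.

>>> {"api": "drive_tool", "payload": {"motion": [[[0, 0, 0], [0, 0, 0]], [[0, 0, 0], [0, 0, 0]], [[0, 0, 0], [0, 0, 0]], [[0, 0, 0], [0, 0, 0]], [[0, 0, 0], [0, 0, 0]], [[0, 0, 0], [0, 0, 0]], [[0, 0, 0.004], [0, 0, 0]], [[0, 0, 0.008], [0, 0, 0]], [[0, 0, 0.012], [0, 0, 0]], [[0, 0, 0.016], [0, 0, 0]]], "claw": 1}}

```text
time_s: 40.02
ee_pos: [450.5, -242.3, 60.2]
ee_rot: [-179.9, -0.0, 69.0]
force: [-0.2, 0.6, 0.2]
gripper_width: 91.0
```

>>> {"api": "drive_tool", "payload": {"motion": [[[0, 0, 0.02], [0, 0, 0]], [[0, 0, 0.025], [0, 0, 0]], [[0, 0, 0.025], [0, 0, 0]], [[0, 0.01, 0.025], [0, 0, 0]], [[-0.003, 0.02, 0.02], [0, 0, 0]], [[-0.005, 0.025, 0.01], [0, 0, 0]], [[-0.005, 0.028, 0.005], [0, 0, 0]], [[-0.005, 0.028, 0], [0, 0, 0]], [[-0.005, 0.028, 0], [0, 0, 0]], [[-0.005, 0.028, 0], [0, 0, 0]]]}}

```text
time_s: 40.85
ee_pos: [422.5, -74.4, 190.9]
ee_rot: [179.9, -0.0, 69.0]
force: [1.2, 0.4, 1.3]
gripper_width: 91.5
```

>>> {"api": "drive_tool", "payload": {"motion": [[[-0.005, 0.028, 0], [0, 0, 0]], [[-0.005, 0.028, 0], [0, 0, 0]], [[-0.005, 0.028, 0], [0, 0, 0]], [[-0.005, 0.025, 0], [0, 0, 0]], [[0, 0.02, 0], [0, 0, 0]], [[0, 0.01, 0], [0, 0, 0]], [[0, 0, 0], [0, 0, 0]], [[0, 0, 0], [0, 0, 0]], [[0, 0, 0], [0, 0, 0]], [[0, 0, 0], [0, 0, 0]]]}}

```text
time_s: 41.68
ee_pos: [403.1, 62.5, 189.9]
ee_rot: [180.0, 0.0, 68.9]
force: [-0.5, -0.6, 0.1]
gripper_width: 91.2
```

```bash
python3 - <<'E'
from look import *
X=[(circ(c,63,r),M) for c,r in (((624,260),12),((629.5,19),19),((455,290),27),((451,-243),25))]+[(sq((451,-243),49,29,69),Y)]
look("k",{"side":(170,140,430,350),"top":(180,130,450,270)},X)
E
```

```text
[403.1  62.5 189.9] [1.7999e+02 1.0000e-02 6.8910e+01]
```

View pics/k_side.png

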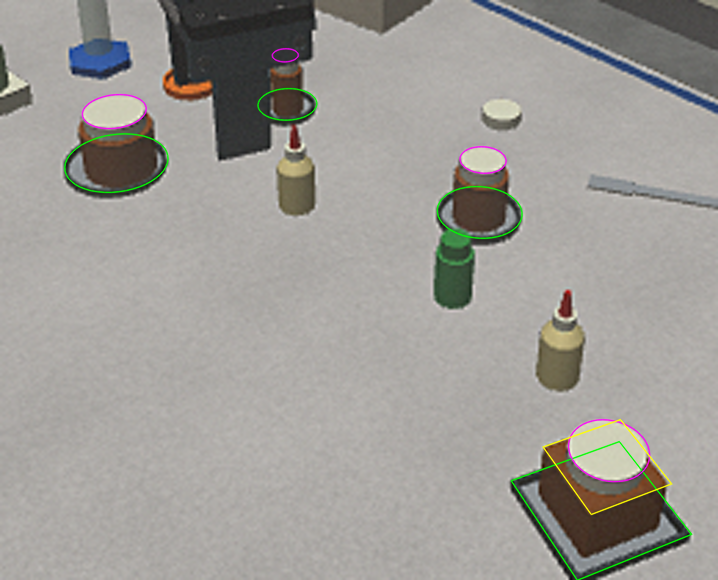

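View pics/k_top.png

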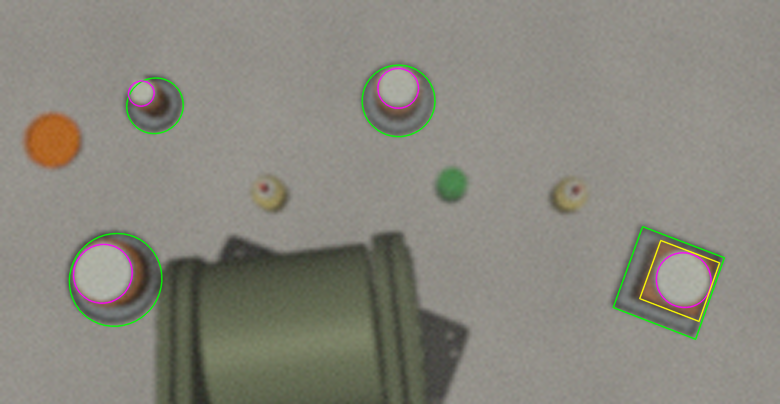

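```bash
python3 -c "
from workcell import env
print(env.job_done())"
```

```text
the job is handed in; nothing more can be done
None
```

I took the stack apart and stood all four jars in their own steel dishes: small, medium and large first, then the square jar, turned about 39° to line up with its dish. The job was handed in at about 42 s. The hand-in reports no verdict.

**Last checks:** Both camera views show every jar upright in its dish. Touchdown came at the expected height each time, with about 4–7 N. The dropper bottles, the green jar and the orange dish look unmoved. The gripper was open and clear of everything.

**Disagreements:**
- The two cameras differed by 3–5 mm on where the dishes are, so I used a mean of the two.
- After I nudged the large jar at the last moment, it sits roughly 3–5 mm off its dish's centre, by eye in the overlays. The limit is 13 mm. The other three look within about 3 mm.

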